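# Sort tubes and bottle, shut the carton

## Robot

A 7-joint arm with a two-finger parallel gripper is mounted at the origin on the work surface. World frame = base frame: x ahead of the robot, y to its left, z up, the work surface at z = 0. Lengths are in m, angles in rad, forces in N, time in s.
With the tool pointing down it reaches from about 0.425 to 0.875 m from the base axis. Payload 8.4 kg.
Tool frame: the origin (TCP) lies at the very end of the fingers, on their centre line; the grasp point (between the pads) lies 19 mm behind it; z points along the fingers, x is the direction in which the jaws open and shut, and the axes are right-handed (so a half turn about z gives the same grasp; the last joint's range is limited). The gripper opens to 87 mm and grips with 3 to 60 N. Pads are 19 mm wide; open, the fingers measure 117 mm over their backs; the gripper's body (75 mm by 190 mm) begins 51 mm behind the grasp point.
Start: joints at [-1.285, 0.333, 0.04, 1.465, -0.013, 1.343, -0.059], TCP at [0.244, 0.602, 0.195] pointing down, gripper open.
Joint ranges: [-2.58, 2.58], [-0.38, 2.09], [-1.3, 1.39], [0.25, 2.4], [-1.5, 4.64], [0.08, 2.09], [-2.65, 2.65]. Speed limits (rad/s): [2.22, 2.22, 2.79, 2.79, 3.14, 3.14, 3.14].

## Interface

Orientations are given as a unit quaternion [x, y, z, w].
In Python, from plant import robot, eyes gives the robot as it stands.
- The arm moves only by the tool apply_moves, never from a script. Its argument "plan" is one flat list of numbers, 4 for each row, row after row: the shift along the world's x, y, z in m, then the turn about the world's z in rad. A call has 1 to 5 rows; each row is the pose to reach, as a shift and turn from the pose commanded when the call began; what a row does not reach only later rows make up. A row lasts 1/12 s, in which the tool goes at most 41.7 mm and 7.16 degrees, less where a joint would pass 70% of its speed; a pose out of reach is approached as far as the arm can. A call with a gripper value outside its range is refused whole. "fingers" is the opening, from -1 (shut) to 1 (fully open), set as the call begins (left out, the last holds). The fingers move at their own pace and stop on an object; "newtons" is the grip in N (left out, the last holds). Time passes only in rows, so rows that repeat a pose let the fingers close. It gives the time, the measured TCP pose, the force and the opening at its end, in the units of the state.
- robot.get_state(): the state, without advancing time (a new reading comes with each control period).
- eyes.snapshot(name): name is "scene" or "top"; returns (picture, depth): 400x640x3 uint8, red, green, blue; 400x640 float32, m along the optical axis (not along the pixel's ray), 0 where there is no reading.
- eyes.camera_model(name): a dict with "camera_matrix" (3x3 intrinsics, pixels), "R" (3x3) and "t" (3): a world point X has camera coordinates R X + t. Camera axes: x right, y down, z forward; pixel columns grow to the right and rows downward; lengths in m; the calibration is good to about 2 mm. A picture is of the moment at which its call begins. camera_model takes no time and is no camera call.
- robot.hand_in(): hands the job in, once; it reports no verdict.
The state is a dict: "t": time; "joint_positions": joint angles; "joint_velocities": joint speeds; "joint_efforts": joint torques, N m; "ee_pos": TCP position; "tool_rot": TCP orientation; "ft_force": force on the tool from outside, world axes, zero at the start; "ft_torque": the same for the moment, N m; "gripper_width": finger opening in m.
Only numpy, scipy, OpenCV 4.12 (cv2) and the standard library are available. Lean on these libraries where they do the work, as an engineer would, in place of code of your own. Each camera call takes 0.05 s, during which the arm holds its last target.

## Task

Clear the bench after the experiment: lay both capped tubes flat on the floor of the cardboard carton and lay the square bottle flat on its side in the open white tray. Shut the carton's hinged lid fully, so that its tab is tucked in behind the front rim, and leave the tip box, the jar and the beaker where they stand.

Things in the scene. Friction and masses are not known exactly. Their poses are not given: they have to be found in the camera images.
- tube_a_mid (a point): Loose capped tube, empty, 35 g, 105 mm long along its x: white barrel 28 mm in diameter, eight-sided grey cap (31 mm across flats, 22 mm long) at -x, eight-sided white collar (31 mm, 10 mm long) at +x. It lies on its flats, does not roll. This point is its centre, 15.5 mm above what it lies on. Starts with x within 0.4 rad of world +y.
- tube_b_mid (a point): Second tube, same. Loose capped tube, empty, 35 g, 105 mm long along its x: white barrel 28 mm in diameter, eight-sided grey cap (31 mm across flats, 22 mm long) at -x, eight-sided white collar (31 mm, 10 mm long) at +x. It lies on its flats, does not roll. This point is its centre, 15.5 mm above what it lies on. Starts with x within 0.4 rad of world +y.
- bottle_mid (a point): Loose square bottle, white plastic, empty, 70 g, on its side: square body 85 mm long, 48 x 48 mm in section, then neck and grey cap (38 mm in diameter), 32.5 mm, at its -x end; long axis x. This point is the body's centre, 24 mm above what it lies on; the bottle reaches 42.5 mm from it to +x, 75 mm to -x. Starts with x within 0.4 rad of world +y, in one row with the tubes, in any order.
- carton: Cardboard carton, fixed to the bench, its lid up at the start. Outer size 160 mm (its x) by 170 mm (its y) by 60 mm high, walls and floor 4 mm thick. Origin: centre of its underside, z up, +x towards the hinge side, away from the robot. It stands left or right of the row of loose things, turned by up to 0.2 rad.
- lid_hinge (a point): Centre of the lid's hinge line, on the carton's far (+x) top edge: 80 mm from the carton's centre to +x and 60 mm up. The hinge line runs along the carton's y.
- carton_lid (a joint): Lid angle (rad): 0 shut, flat on the rims; pi/2 upright; 2.1 its stop, leaning away from the robot. Starts at 1.75 to 2.0. Cardboard panel, 160 mm from the hinge by 170 mm, 4 mm thick, its top 64 mm above the bench when shut. It stays where it is left; about 0.1 N m (1 N at the free edge) swings it. A tab (100 mm wide, 16 mm deep) on the free edge ends up inside the front wall.
- lid_edge (a point): Middle of the lid's free edge, 160 mm from the hinge line, half-way through the panel's thickness.
- tray: Open white plastic tray fixed to the bench, outer size 160 mm (its x) by 170 mm (its y) by 45 mm high, walls and floor 5 mm thick. Origin: centre of its underside, z up. It stands on the other side of the row from the carton, turned by up to 0.2 rad.
- tip_box: Bystander: closed black pipette-tip box with a clear top, 85 x 125 x 62 mm, loose, on the bench at the robot's right. Origin: centre of its underside.
- reagent: Bystander: amber jar with a black cap, 66 mm in diameter, 130 mm high, loose, on the bench at the robot's right. Origin: centre of its underside.
- beaker: Bystander: empty glass beaker, rim 72 mm in diameter, 90 mm high, loose, on the bench at the robot's left. Origin: centre of its underside.

How it is judged:
At the end, for the whole second after the job is handed in: Both tube centres are inside the carton, under 40 mm above its underside; the bottle's body centre is inside the tray, under 50 mm above its underside, long axis within 15 degrees of level; the lid is within 0.08 rad of shut, its tab behind the front rim; tubes and bottle at rest (x of tube_a_mid in the frame of carton between -0.076 and 0.076 m and y of tube_a_mid in the frame of carton between -0.081 and 0.081 m and z of tube_a_mid in the frame of carton between 0 and 0.04 m and x of tube_b_mid in the frame of carton between -0.076 and 0.076 m and y of tube_b_mid in the frame of carton between -0.081 and 0.081 m and z of tube_b_mid in the frame of carton between 0 and 0.04 m and x of bottle_mid in the frame of tray between -0.075 and 0.075 m and y of bottle_mid in the frame of tray between -0.08 and 0.08 m and z of bottle_mid in the frame of tray between 0 and 0.05 m and angle between bottle_mid's own x axis and vertical between 1.3 and 1.85 rad and value of joint carton_lid below 0.08 rad and linear speed of each of tube_a, tube_b, bottle below 0.03 m/s); the robot touches nothing.
It fails at once if the tip box is moved by more than 30 mm (distance of tip_box from where it was at the start of the episode above 0.03 m).
It fails at once if the jar is moved by more than 30 mm (distance of reagent from where it was at the start of the episode above 0.03 m).
It fails at once if the beaker is moved by more than 30 mm (distance of beaker from where it was at the start of the episode above 0.03 m).
It also fails if it takes over 72 s, if anything falls off the work surface, if the arm or the gripper's body presses on something with over 40 N, if the wrist force passes 120 N, or if a joint passes its speed limit or range.

## Working session

There is one attempt and no reset: what is moved stays moved. The work goes in short steps, Python scripts to look and compute and a tool call to move; the robot and the scene stay as the last step left them, time stands still between calls to the robot, and variables do not carry over. Pictures are saved under pics/ and viewed, and the job is handed in when it is done.

Besides the shell and the picture viewer there is one more tool, called after "Emit:" in YAML: its name, and indented under it one key for each argument. apply_moves: Moves the arm, as the interface text tells. Its arguments: {"type":"object","properties":{"plan":{"type":"array","items":{"type":"number"}},"fingers":{"type":"number"},"newtons":{"type":"number"}},"required":["plan"]}

```bash
ls; mkdir -p pics
cat > h.py <<'E'
import numpy as np, cv2
from plant import robot, eyes
def snap(n,f):
    p,d=eyes.snapshot(n); cv2.imwrite('pics/'+f+'.png',p[:,:,::-1]); np.savez('pics/'+f+'.npz',p=p,d=d); return p,d
def pts(n,d):
    m=eyes.camera_model(n);K=np.array(m['camera_matrix']);R=np.array(m['R']);t=np.array(m['t'])
    v,u=np.mgrid[:d.shape[0],:d.shape[1]]
    c=np.stack([(u-K[0,2])/K[0,0]*d,(v-K[1,2])/K[1,1]*d,d],-1)
    return (c-t)@R
def ray(n,u,v,z):
    m=eyes.camera_model(n);K=np.array(m['camera_matrix']);R=np.array(m['R']);t=np.array(m['t'])
    o=-R.T@t; r=R.T@np.linalg.solve(K,[u,v,1.]); return o+r*(z-o[2])/r[2]
E
python3 - <<'E'
from h import *
snap('top','top0');snap('scene','sc0')
s=robot.get_state();print({k:np.round(v,3).tolist() for k,v in s.items()})
for n in('top','scene'):
    m=eyes.camera_model(n);R=np.array(m['R']);print(n,np.round(R,2).tolist(),(-R.T@np.array(m['t'])).round(3))
E
```

```text
pics
{'t': 0.1, 'joint_positions': [-1.285, 0.334, 0.04, 1.466, -0.013, 1.343, -0.059], 'joint_velocities': [0.0, -0.003, 0.001, -0.002, 0.001, -0.0, -0.001], 'joint_efforts': [0.004, -65.781, 1.34, -40.47, -0.06, 0.041, 0.0], 'ee_pos': [0.244, 0.602, 0.194], 'tool_rot': [0.829, 0.559, -0.001, 0.0], 'ft_force': [0.159, 0.246, 0.487], 'ft_torque': [-0.013, 0.005, -0.039], 'gripper_width': 0.087}
top [[-0.03, -1.0, -0.01], [-0.97, 0.03, -0.23], [0.23, -0.0, -0.97]] [0.235 0.005 1.336]
scene [[-0.74, 0.67, 0.01], [0.56, 0.63, -0.54], [-0.37, -0.39, -0.84]] [1.05  0.583 1.331]
```

View pics/top0.png

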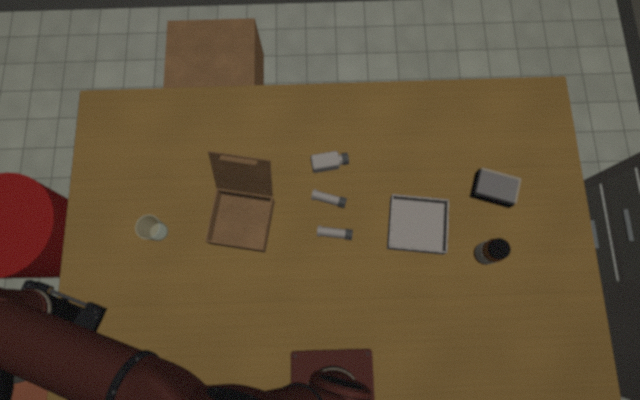

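View pics/sc0.png

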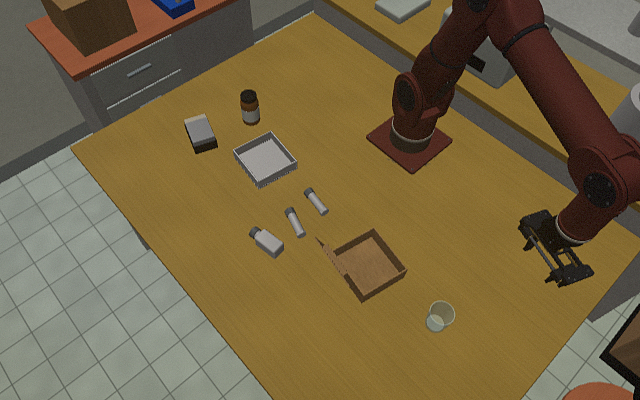

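The top view shows the bottle at (326,161), the tubes at (328,198) and (334,233), the carton at (241,220), the tray at (419,223), the beaker at (150,227), the tip box at (497,187) and the jar at (492,250). Next I measure them.

Run:
```python
from h import *
for n,f in(('top','top0'),('scene','sc0')):
    z=np.load(f'pics/{f}.npz');P=pts(n,z['d']);H=P[...,2];hsv=cv2.cvtColor(z['p'],cv2.COLOR_RGB2HSV)
    print(n,'valid',(z['d']>0).mean())
    roi=(P[...,0]>.3)&(P[...,0]<1.1)&(abs(P[...,1])<.62)
    m=((H>.007)&(H<.3)&roi&(z['d']>0)).astype(np.uint8)
    k,l,st,c=cv2.connectedComponentsWithStats(m)
    for i in range(1,k):
        if st[i,4]<60: continue
        q=P[l==i]; r=cv2.minAreaRect(q[:,:2].astype(np.float32))
        print(st[i],q.mean(0).round(3),np.percentile(H[l==i],[5,50,95]).round(3),'rect',np.round(r[0],3),np.round(r[1],3),round(r[2],1))
# grey caps & white body
z=np.load('pics/top0.npz');p=z['p'];d=z['d'];P=pts('top',d)
hsv=cv2.cvtColor(p,cv2.COLOR_RGB2HSV)
im=cv2.resize(p[130:270,190:470],None,fx=2.8,fy=2.8,interpolation=cv2.INTER_CUBIC);cv2.imwrite('pics/z0.png',im[:,:,::-1])
for v in(150,161,198,200,233): print(v,[ (u,hsv[v,u].tolist(),P[v,u].round(3).tolist()) for u in range(310,356,5)])
```

```text
top valid 0.99623046875
[ 205  150   69  102 3219] [0.571 0.244 0.109] [0.016 0.105 0.206] rect [0.556 0.245] [0.173 0.289] 79.5
[310 151  39  22 611] [ 0.666 -0.01   0.042] [0.02  0.046 0.052] rect [ 0.671 -0.014] [0.05  0.115] 7.8
[ 469  167   52   41 1466] [ 0.564 -0.502  0.055] [0.019 0.061 0.066] rect [ 0.569 -0.508] [0.125 0.087] 70.7
[311 189  36  19 337] [ 0.552 -0.008  0.027] [0.018 0.028 0.034] rect [ 0.555 -0.008] [0.105 0.032] 72.8
[ 386  194   63   60 1015] [ 0.468 -0.273  0.03 ] [0.008 0.033 0.048] rect [ 0.466 -0.269] [0.173 0.161] 82.6
[135 214  33  27 593] [0.473 0.513 0.058] [0.012 0.061 0.092] rect [0.471 0.509] [0.071 0.069] 88.1
[317 225  36  16 351] [ 0.448 -0.022  0.027] [0.018 0.028 0.034] rect [ 0.449 -0.022] [0.104 0.034] 81.4
[473 238  38  26 745] [ 0.371 -0.452  0.101] [0.024 0.121 0.133] rect [ 0.374 -0.46 ] [0.061 0.062] 63.5
scene valid 0.99605078125
[240  89  20  36 583] [ 0.383 -0.449  0.086] [0.017 0.093 0.133] rect [ 0.362 -0.48 ] [0.122 0.066] 55.7
[184 113  34  41 867] [ 0.576 -0.493  0.053] [0.015 0.06  0.067] rect [ 0.564 -0.516] [0.153 0.09 ] 7
[... 2241 characters left out ...]
12, 0.026]), (335, [12, 21, 123], [0.546, -0.028, 0.025]), (340, [60, 7, 75], [0.544, -0.042, 0.032]), (345, [16, 38, 73], [0.543, -0.058, 0.03]), (350, [19, 130, 108], [0.551, -0.074, -0.003]), (355, [18, 128, 112], [0.55, -0.09, -0.002])]
233 [(310, [19, 133, 109], [0.451, 0.051, 0.001]), (315, [19, 128, 112], [0.45, 0.036, 0.004]), (320, [17, 23, 102], [0.446, 0.02, 0.027]), (325, [21, 16, 109], [0.446, 0.006, 0.027]), (330, [15, 21, 119], [0.446, -0.009, 0.024]), (335, [13, 19, 124], [0.444, -0.024, 0.028]), (340, [16, 22, 125], [0.444, -0.039, 0.027]), (345, [10, 16, 97], [0.443, -0.053, 0.033]), (350, [42, 18, 72], [0.443, -0.068, 0.03]), (355, [20, 130, 110], [0.448, -0.085, -0.003])]
```

Run:
```python
import cv2
a=cv2.imread('pics/sc0.png')[170:310,230:420];cv2.imwrite('pics/z1.png',cv2.resize(a,None,fx=4,fy=4,interpolation=cv2.INTER_CUBIC))
```

```text
(no output)
```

View pics/z0.png

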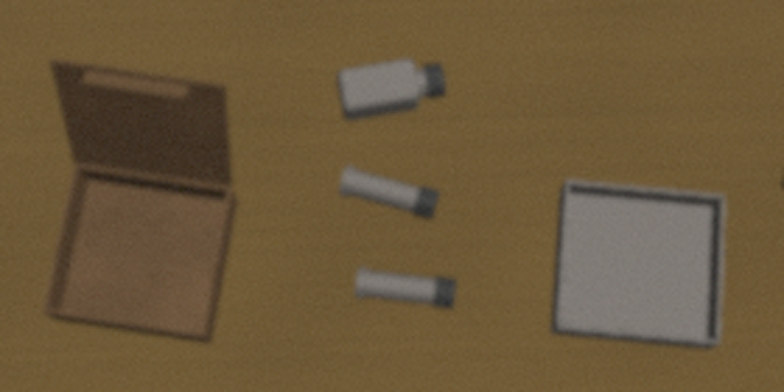

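View pics/z1.png

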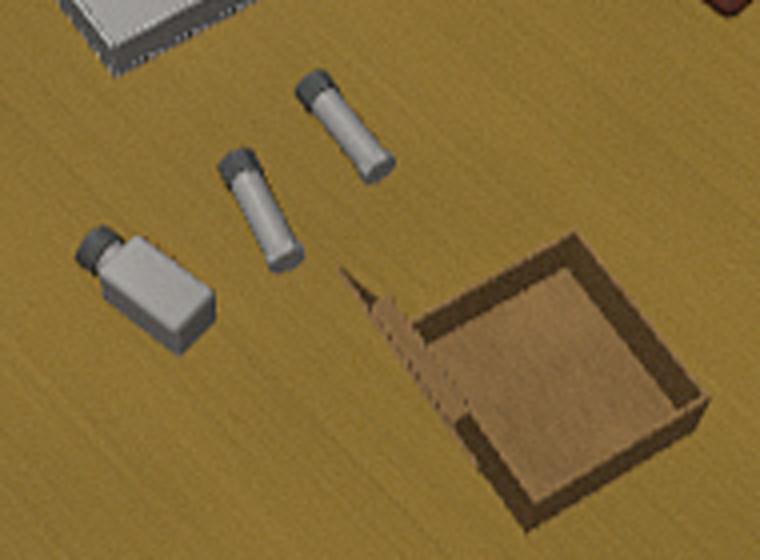

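Run:
```python
from h import *
# rough rim corner picks (zoom px -> px), at z=.06 ; sub-pixel refine by eye later
top=[(50,317),(209,340),(234,190),(78,172)]
T=[ray('top',190+u/2.8,130+v/2.8,.06)[:2] for u,v in top]
sc=[(708,399),(575,234)]
S=[ray('scene',230+u/4,170+v/4,.06)[:2] for u,v in sc]
print('carton top NL NR FR FL',np.round(T,3).tolist());print('scene NL NR',np.round(S,3).tolist())
tr=[(553,332),(718,346),(724,195),(567,180)]
Q=np.array([ray('top',190+u/2.8,130+v/2.8,.045)[:2] for u,v in tr]);print('tray',Q.round(3).tolist(),Q.mean(0))
# depth rim
for n,f in(('top','top0'),('scene','sc0')):
    z=np.load(f'pics/{f}.npz');P=pts(n,z['d'])
    m=(P[...,2]>.05)&(P[...,2]<.066)&(P[...,0]>.35)&(P[...,0]<.65)&(P[...,1]>.12)&(P[...,1]<.4)
    q=P[m];r=cv2.minAreaRect(q[:,:2].astype(np.float32));print(n,m.sum(),r)
    m=(P[...,2]>.1)&(P[...,0]>.45)&(P[...,0]<.8)&(P[...,1]>.12)&(P[...,1]<.4)
    q=P[m]; A=np.c_[q[:,1:],np.ones(len(q))];s=np.linalg.lstsq(A,q[:,0],rcond=None)[0];print('lid plane x=',s, len(q),np.percentile(q[:,2],99),'rms',np.std(A@s-q[:,0]))
    m=(P[...,2]>.035)&(P[...,2]<.06)&(P[...,0]>.35)&(P[...,0]<.65)&(P[...,1]>-.4)&(P[...,1]<-.12)
    print('tray',cv2.minAreaRect(P[m][:,:2].astype(np.float32)))
```

```text
carton top NL NR FR FL [[0.421, 0.343], [0.392, 0.18], [0.55, 0.154], [0.574, 0.319]]
scene NL NR [[0.431, 0.357], [0.402, 0.194]]
tray [[0.392, -0.174], [0.372, -0.343], [0.531, -0.364], [0.553, -0.199]] [ 0.46198177 -0.26999597]
top 507 ((0.49513447284698486, 0.25634095072746277), (0.17258979380130768, 0.16569115221500397), 79.71253204345703)
lid plane x= [0.18474386 0.38359536 0.50707474] 1676 0.21037481880936496 rms 0.0038886666072937034
tray ((0.4661371409893036, -0.2696264982223511), (0.17076519131660461, 0.16107776761054993), 82.69185638427734)
scene 414 ((0.4908754825592041, 0.2558203935623169), (0.17434248328208923, 0.16673484444618225), 79.3670883178711)
lid plane x= [0.1893353  0.35053389 0.50872345] 431 0.21298236922408592 rms 0.005979009591335779
tray ((0.4647415578365326, -0.27025651931762695), (0.18082666397094727, 0.1618707776069641), 82.85369110107422)
```

Emit:
apply_moves:
  plan: [0.31, -0.61, 0, -1.486, 0.31, -0.61, 0, -1.486, 0.31, -0.61, 0, -1.486, 0.31, -0.61, 0, -1.486, 0.31, -0.61, 0, -1.486]
  fingers: 0.4
  newtons: 10

```text
t: 0.52
ee_pos: [0.3388, 0.4146, 0.1942]
tool_rot: [0.962, 0.274, -0.0, 0.0]
ft_force: [1.0, -0.5, 0.4]
gripper_width: 0.0643
```

Emit:
apply_moves:
  plan: [0.215, -0.423, 0, -0.855, 0.215, -0.423, 0, -0.855, 0.215, -0.423, 0, -0.855, 0.215, -0.423, 0, -0.855, 0.215, -0.423, 0, -0.855]

```text
t: 0.93
ee_pos: [0.4331, 0.2289, 0.1945]
tool_rot: [0.999, -0.035, -0.0, -0.0]
ft_force: [0.9, 0.2, 0.3]
gripper_width: 0.0606
```

Emit:
apply_moves:
  plan: [0.121, -0.237, -0.08, -0.23, 0.121, -0.237, -0.08, -0.23, 0.121, -0.237, -0.08, -0.23, 0.121, -0.237, -0.08, -0.23, 0.121, -0.237, -0.08, -0.23]

```text
t: 1.35
ee_pos: [0.5238, 0.0514, 0.1342]
tool_rot: [0.989, -0.146, 0.0, -0.0]
ft_force: [1.7, 1.2, -0.0]
gripper_width: 0.0608
```

Emit:
apply_moves:
  plan: [0.03, -0.06, -0.03, -0.006, 0.03, -0.06, -0.06, -0.006, 0.03, -0.06, -0.09, -0.006, 0.03, -0.06, -0.115, -0.006, 0.03, -0.06, -0.127, -0.006]

```text
t: 1.77
ee_pos: [0.5509, -0.0078, 0.0039]
tool_rot: [0.989, -0.15, -0.003, 0.001]
ft_force: [-0.0, 0.3, 0.1]
gripper_width: 0.061
```

Run:
```python
from h import *
p,d=snap('top','t1');q,_=snap('scene','s1')
a=cv2.resize(p[130:270,190:390],None,fx=3,fy=3);b=cv2.resize(q[150:290,230:390],None,fx=3,fy=3)
cv2.imwrite('pics/z2.png',np.hstack([a[:,:400],b[:,:400]])[:,:,::-1])
s=robot.get_state();print(s['ee_pos'],s['tool_rot'],s['ft_force'])
```

```text
[ 0.55167131 -0.00667441  0.00575833] [ 9.88779430e-01 -1.49366998e-01 -2.02538723e-03  7.97737109e-04] [ 0.07181844 -0.80472445  0.82436999]
```

View pics/z2.png

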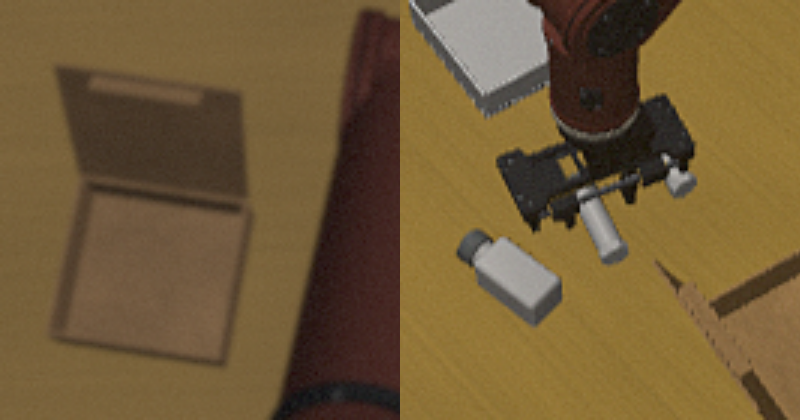

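The scene view (right half) shows the fingers straddling the far tube at about (600,225), and nothing was touched. I close on it now.

Emit:
apply_moves:
  plan: [0, 0, 0, 0, 0, 0, 0, 0, 0, 0, 0, 0, 0, 0, 0, 0]
  fingers: -1
  newtons: 15

```text
t: 2.2
ee_pos: [0.5545, -0.0062, 0.0091]
tool_rot: [0.989, -0.149, 0.001, -0.001]
ft_force: [-0.2, -0.0, -0.4]
gripper_width: 0.042
```

Emit:
apply_moves:
  plan: [0, 0, 0.03, 0, 0, 0, 0.06, 0, 0, 0, 0.1, 0, 0, 0, 0.14, 0]

```text
t: 2.53
ee_pos: [0.553, -0.0068, 0.1497]
tool_rot: [0.989, -0.15, -0.0, -0.0]
ft_force: [0.7, 0.8, 0.1]
gripper_width: 0.0155
```

Run:
```python
from h import *
p,d=snap('top','t2');q,_=snap('scene','s2')
b=cv2.resize(q[130:290,230:430],None,fx=3,fy=3)
cv2.imwrite('pics/z3.png',b[:,:,::-1])
s=robot.get_state();print(s['ee_pos'],s['gripper_width'])
```

```text
[ 0.55753377 -0.00673743  0.15501806] 0.007260221255653512
```

View pics/z3.png

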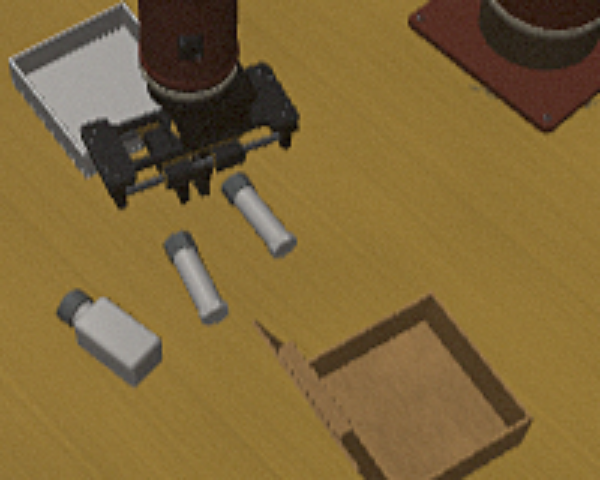

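The fingers were still closing when I lifted, and the tube is untouched at (195,278). I'll reopen, go down again and allow more time to close.

Emit:
apply_moves:
  plan: [0, 0, -0.03, 0, 0, 0, -0.05, 0, 0, 0, -0.07, 0, 0, 0, -0.08, 0, 0, 0, -0.09, 0]
  fingers: 0.25

```text
t: 3.05
ee_pos: [0.5533, -0.0066, 0.0572]
tool_rot: [0.989, -0.149, -0.0, -0.0]
ft_force: [0.2, -0.1, -0.3]
gripper_width: 0.0334
```

Emit:
apply_moves:
  plan: [0, 0, 0, 0, 0, 0, 0, 0, 0, 0, 0, 0, 0, 0, -0.02, 0, 0, 0, -0.05, 0]

```text
t: 3.47
ee_pos: [0.5571, -0.0063, 0.0108]
tool_rot: [0.989, -0.149, 0.004, -0.001]
ft_force: [0.7, 0.5, -0.8]
gripper_width: 0.0537
```

Emit:
apply_moves:
  plan: [0, 0, 0, 0, 0, 0, 0, 0, 0, 0, 0, 0, 0, 0, 0, 0, 0, 0, 0, 0]
  fingers: -1

```text
t: 3.88
ee_pos: [0.5546, -0.0066, 0.0092]
tool_rot: [0.989, -0.149, 0.001, -0.0]
ft_force: [1.4, 0.6, 0.1]
gripper_width: 0.0291
```

Emit:
apply_moves:
  plan: [0, 0, 0, 0, 0, 0, 0, 0, 0, 0, 0, 0, 0, 0, 0, 0]

```text
t: 4.22
ee_pos: [0.5536, -0.0067, 0.0078]
tool_rot: [0.989, -0.149, 0.0, -0.0]
ft_force: [-0.2, 0.1, 0.7]
gripper_width: 0.0039
```

Run:
```python
from h import *
p,d=snap('top','t3');q,_=snap('scene','s3')
b=cv2.resize(q[130:290,230:430],None,fx=3,fy=3)
cv2.imwrite('pics/z4.png',b[:,:,::-1])
s=robot.get_state();print(s['ee_pos'],s['gripper_width'])
```

```text
[ 0.55346575 -0.00670418  0.00768651] 0.0011458921355476327
```

View pics/z4.png

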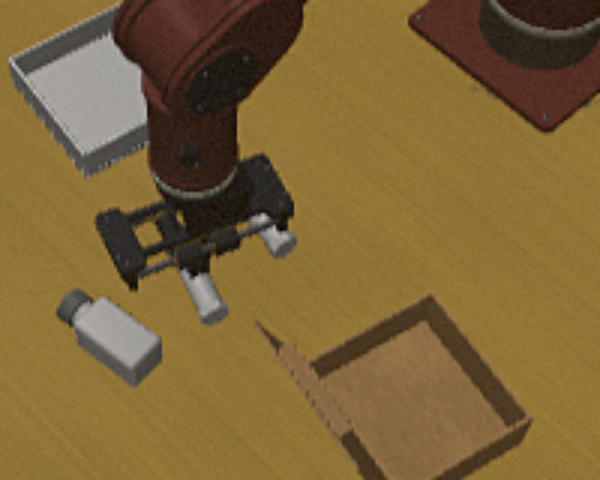

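Run:
```python
from h import *
s=robot.get_state();print({k:np.round(v,3).tolist() for k,v in s.items()})
m=eyes.camera_model('scene');K=np.array(m['camera_matrix']);R=np.array(m['R']);t=np.array(m['t'])
def pr(X):
    c=K@(R@np.array(X)+t);return c[:2]/c[2]
z=np.load('pics/s3.npz');q=z['p']
b=cv2.resize(q[180:270,250:350],None,fx=7,fy=6.6)
for X,col in((s['ee_pos'],(255,0,0)),(np.array(s['ee_pos'])+[0,0,.019],(0,255,0)),((.554,-.008,.0155),(0,0,255)),((.554,-.008,.031),(0,255,255))):
    u=pr(X);cv2.circle(b,(int((u[0]-250+.5)*7),int((u[1]-180+.5)*6.6)),4,col,-1)
cv2.imwrite('pics/z5.png',b[:,:,::-1])
P=pts('scene',z['d']);
for v in range(208,238,3): print(v,[P[v,u].round(3).tolist() for u in range(288,306,4)])
```

```text
{'t': 4.317, 'joint_positions': [-0.581, 0.36, 0.606, 1.926, -0.253, 0.931, -0.152], 'joint_velocities': [0.002, 0.002, -0.001, -0.0, -0.002, -0.002, -0.001], 'joint_efforts': [-0.009, -50.891, 8.518, -32.269, -0.05, 0.029, -0.001], 'ee_pos': [0.553, -0.007, 0.008], 'tool_rot': [0.989, -0.149, -0.0, 0.0], 'ft_force': [0.428, 0.501, 0.39], 'ft_torque': [-0.081, 0.144, 0.018], 'gripper_width': 0.001}
208 [[0.586, 0.001, 0.145], [0.578, 0.011, 0.15], [0.567, 0.016, 0.143], [0.552, 0.017, 0.13], [0.543, 0.025, 0.129]]
211 [[0.592, 0.008, 0.145], [0.58, 0.012, 0.135], [0.567, 0.016, 0.127], [0.559, 0.025, 0.129], [0.551, 0.034, 0.131]]
214 [[0.594, 0.01, 0.131], [0.585, 0.018, 0.131], [0.574, 0.024, 0.127], [0.543, 0.006, 0.071], [0.55, 0.032, 0.11]]
217 [[0.597, 0.013, 0.121], [0.588, 0.021, 0.121], [0.578, 0.028, 0.118], [0.523, -0.017, 0.002], [0.512, -0.008, 0.0]]
220 [[0.559, -0.035, -0.001], [0.56, -0.013, 0.03], [0.551, -0.004, 0.03], [0.53, -0.009, -0.0], [0.521, 0.001, 0.002]]
223 [[0.567, -0.026, 0.002], [0.566, -0.006, 0.025], [0.559, 0.005, 0.031], [0.547, 0.01, 0.025], [0.527, 0.007, -0.003]]
226 [[0.573, -0.02, -0.003], [0.565, -0.008, 0.003], [0.564, 0.011, 0.025], [0.556, 0.02, 0.028], [0.537, 0.019, 0.005]]
229 [[0.582, -0.009, 0.001], [0.573, 0.001, 0.004], [0.571, 0.018, 0.024], [0.563, 0.029, 0.029], [0.544, 0.027, 0.004]]
232 [[0.588, -0.001, -0.001], [0.579, 0.007, -0.0], [0.576, 0.025, 0.019], [0.572, 0.039, 0.032], [0.561, 0.046, 0.029]]
235 [[0.596, 0.007, -0.0], [0.585, 0.015, -0.003], [0.581, 0.03, 0.012], [0.573, 0.04, 0.017], [0.559, 0.044, 0.005]]
```

View pics/z5.png

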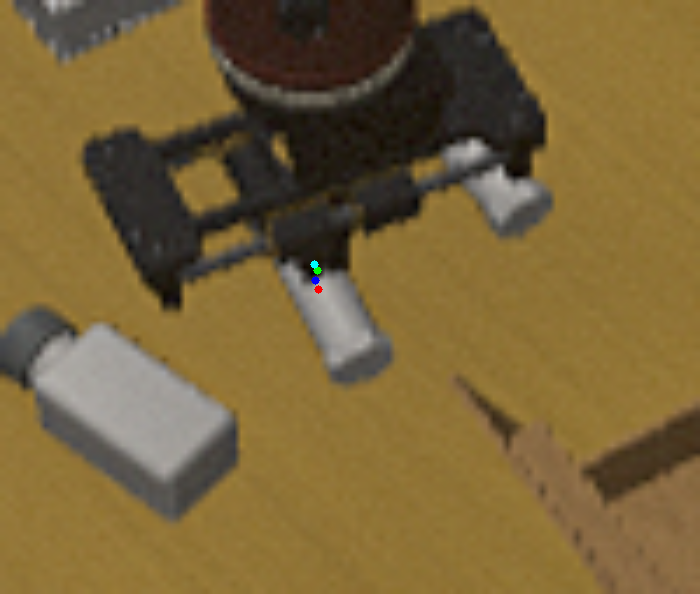

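Emit:
apply_moves:
  plan: [0, 0, 0.02, 0, 0, 0, 0.05, 0, 0, 0, 0.09, 0, 0, 0, 0.12, 0]

```text
t: 4.65
ee_pos: [0.5536, -0.0072, 0.13]
tool_rot: [0.989, -0.15, 0.0, 0.0]
ft_force: [0.6, 0.5, -0.1]
gripper_width: 0.0007
```

```bash
cat > look.py <<'E'
import sys
from h import *
n=sys.argv[1]
p,d=snap('top','t'+n);q,_=snap('scene','s'+n)
x0,y0=(int(sys.argv[2]),int(sys.argv[3])) if len(sys.argv)>2 else (230,130)
b=cv2.resize(q[y0:y0+170,x0:x0+230],None,fx=3.4,fy=3.4,interpolation=cv2.INTER_CUBIC)
cv2.imwrite('pics/v'+n+'.png',b[:,:,::-1])
s=robot.get_state();print(s['t'],s['ee_pos'].round(4),s['gripper_width'],s['ft_force'].round(2))
E
python3 look.py 4
```

```text
4.75 [ 0.5567 -0.0069  0.1328] 0.000500891190995126 [ 0.54  0.32 -0.66]
```

View pics/v4.png

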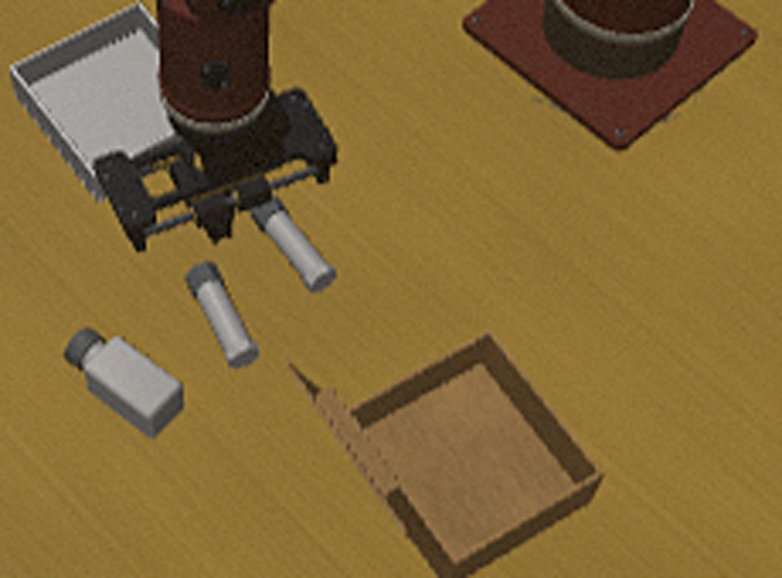

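Run:
```python
from h import *
s=robot.get_state()
m=eyes.camera_model('scene');K=np.array(m['camera_matrix']);R=np.array(m['R']);t=np.array(m['t'])
def pr(X):
    c=K@(R@np.array(X)+t);return c[:2]/c[2]
z=np.load('pics/s4.npz');q=z['p']
b=cv2.resize(q[160:250,250:350],None,fx=7,fy=6.6,interpolation=cv2.INTER_NEAREST)
e=np.array(s['ee_pos']);print(e)
for dz,col in((0,(255,0,0)),(.02,(0,255,0)),(.04,(0,0,255)),(.06,(0,255,255))):
    u=pr(e+[0,0,dz]);print(dz,u);cv2.circle(b,(int((u[0]-250+.5)*7),int((u[1]-160+.5)*6.6)),4,col,-1)
cv2.imwrite('pics/z6.png',b[:,:,::-1])
P=pts('scene',z['d'])
H=P[...,2];mm=(q.max(-1)<60)&(abs(P[...,0]-.555)<.12)&(abs(P[...,1])<.12)&(H>.06)
ys,xs=np.where(mm);o=np.argsort(H[mm])[:25]
for i in o[::3]:print(xs[i],ys[i],P[ys[i],xs[i]].round(3))
```

```text
[ 0.55666053 -0.00687716  0.13284317]
0 [293.62897284 203.18742753]
0.02 [293.52830213 199.58456234]
0.04 [293.42519267 195.89441761]
0.06 [293.31955476 192.11378294]
295 199 [0.557 0.    0.164]
294 199 [ 0.56  -0.     0.167]
297 198 [0.552 0.004 0.169]
295 197 [ 0.556 -0.001  0.173]
296 197 [0.554 0.001 0.174]
291 197 [ 0.566 -0.007  0.177]
297 196 [0.552 0.004 0.18 ]
292 198 [0.569 0.001 0.182]
292 197 [ 0.567 -0.001  0.185]
```

View pics/z6.png

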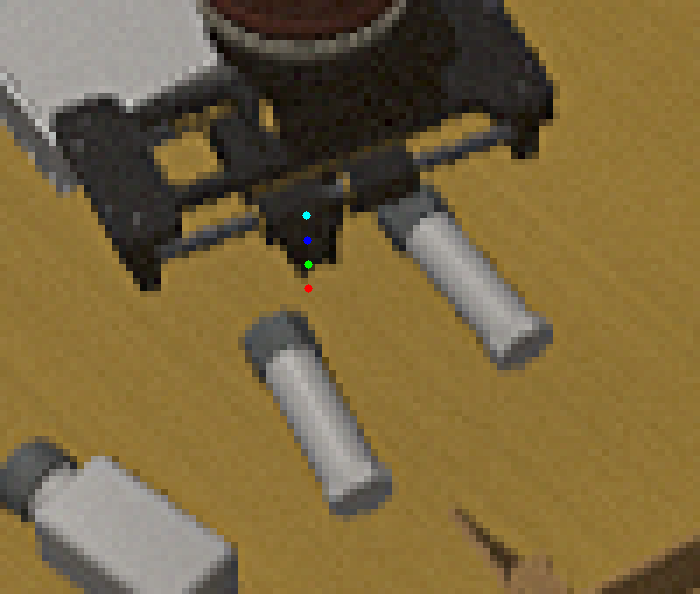

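Run:
```python
from h import *
m=eyes.camera_model('scene');K=np.array(m['camera_matrix']);R=np.array(m['R']);t=np.array(m['t'])
o=-R.T@t
for u,v in((292.8,201.2),(295,200),(298,199)):
    r=R.T@np.linalg.solve(K,[u,v,1.])
    for y in(-.016,-.007,.0025): k=(y-o[1])/r[1]; print(u,v,(o+k*r).round(4))
z=np.load('pics/s4.npz');P=pts('scene',z['d'])
print(P[190:204,290:300,2].round(2))
print(z['p'][190:204,290:300].max(-1))
```

```text
292.8 201.2 [ 0.5521 -0.016   0.1287]
292.8 201.2 [ 0.5596 -0.007   0.1468]
292.8 201.2 [0.5675 0.0025 0.1659]
295 200 [ 0.5432 -0.016   0.1264]
295 200 [ 0.5508 -0.007   0.1444]
295 200 [0.5589 0.0025 0.1635]
298 199 [ 0.531  -0.016   0.1195]
298 199 [ 0.5388 -0.007   0.1377]
298 199 [0.547  0.0025 0.1569]
[[ 0.26  0.26  0.26  0.26  0.26  0.26  0.26  0.25  0.21  0.21]
 [ 0.26  0.26  0.26  0.26  0.25  0.25  0.25  0.25  0.21 -0.  ]
 [ 0.26  0.26  0.25  0.25  0.25  0.25  0.25  0.24  0.2   0.  ]
 [ 0.25  0.25  0.25  0.24  0.24  0.24  0.24  0.24  0.19  0.  ]
 [ 0.25  0.24  0.25  0.24  0.24  0.19  0.19  0.19  0.19  0.  ]
 [ 0.24  0.24  0.24  0.2   0.19  0.19  0.19  0.19  0.   -0.  ]
 [ 0.17  0.18  0.19  0.19  0.18  0.18  0.18  0.18  0.    0.  ]
 [ 0.    0.18  0.18  0.19  0.18  0.17  0.17  0.18 -0.    0.  ]
 [-0.    0.17  0.18  0.18  0.17  0.17  0.17  0.17  0.01 -0.  ]
 [-0.    0.    0.17  0.17  0.17  0.16  0.16  0.16 -0.    0.  ]
 [ 0.    0.    0.17  0.17  0.01 -0.   -0.    0.   -0.    0.01]
 [-0.    0.    0.   -0.    0.   -0.    0.    0.    0.    0.  ]
 [ 0.    0.    0.   -0.   -0.    0.   -0.   -0.   -0.   -0.  ]
 [-0.    0.    0.   -0.    0.    0.    0.    0.01  0.   -0.  ]]
[[ 43  46  46  40  45  38  40  35  27  46]
 [ 46  43  37  39  42  35  36  28  21 112]
 [ 42  36  36  33  41  33  34  32  22 125]
 [ 29  33  32  37  34  37  40  35  28 149]
 [ 34  35  39  31  33  30  39  20  65 161]
 [ 34  36  39  35  33  27  39   9 104 152]
 [ 12  35  35  33  43  38  26  18 122 148]
 [ 61  24  27  25  38  34  35  12 121 153]
 [139  17  31  28  33  33  17  11 117 150]
 [157  53  20  21  23  21  66  20 111 144]
 [151 141  59  19  61 132 135 126 138 146]
 [143 154  99  49 135 155 149 150 147 144]
 [145 148 140 123 147 140 144 145 144 143]
 [142 147 145 146 145 145 140 141 143 142]]
```

Depth puts the fingertips about 27 mm above the reported TCP (0.16 against 0.133), which explains the fingers closing over the top of the tube. I'll reopen, go lower in small steps, and watch the force.

Emit:
apply_moves:
  plan: [0, 0, -0.02, 0, 0, 0, -0.04, 0, 0, 0, -0.06, 0, 0, 0, -0.07, 0, 0, 0, -0.08, 0]
  fingers: 0.25

```text
t: 5.17
ee_pos: [0.5529, -0.0068, 0.0465]
tool_rot: [0.989, -0.149, -0.001, 0.0]
ft_force: [0.3, -0.6, 0.5]
gripper_width: 0.0261
```

Emit:
apply_moves:
  plan: [0, 0, 0, 0, 0, 0, 0, 0, 0, 0, -0.01, 0, 0, 0, -0.03, 0, 0, 0, -0.05, 0]

```text
t: 5.58
ee_pos: [0.555, -0.0064, -0.0019]
tool_rot: [0.989, -0.149, 0.002, -0.001]
ft_force: [0.8, 0.4, -0.8]
gripper_width: 0.0526
```

Emit:
apply_moves:
  plan: [0, 0, -0.004, 0, 0, 0, -0.008, 0, 0, 0, -0.008, 0]

```text
t: 5.83
ee_pos: [0.5536, -0.0068, -0.0103]
tool_rot: [0.989, -0.15, -0.0, 0.0]
ft_force: [-0.5, -0.3, 0.1]
gripper_width: 0.0544
```

```bash
python3 look.py 5
python3 - <<'E'
from h import *
z=np.load('pics/s5.npz');P=pts('scene',z['d']);H=P[...,2]
mm=(z['p'].max(-1)<60)&(abs(P[...,0]-.555)<.06)&(abs(P[...,1])<.02)&(H>.012)
ys,xs=np.where(mm);o=np.argsort(H[mm])[:25]
for i in o[::3]:print(xs[i],ys[i],P[ys[i],xs[i]].round(3))
E
```

```text
5.9333 [ 0.5543 -0.0068 -0.0094] 0.05454732385020135 [-0.54  0.75 -1.05]
306 220 [0.522 0.012 0.018]
304 220 [0.528 0.009 0.02 ]
290 220 [ 0.563 -0.02   0.024]
286 227 [ 0.591 -0.008  0.026]
305 219 [0.527 0.012 0.029]
288 226 [ 0.585 -0.004  0.03 ]
287 224 [ 0.583 -0.011  0.033]
306 218 [0.525 0.015 0.037]
306 217 [0.523 0.013 0.038]
```

View pics/v5.png

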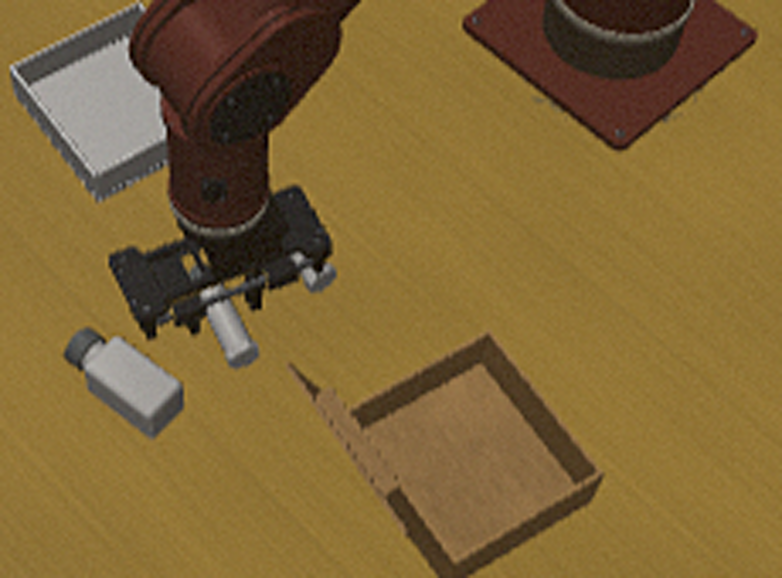

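The reported z is −0.009 with no contact, and the depth tips are near 0.018, so the offset of about 27 mm is confirmed. I'll go down 10 mm more and close.

Emit:
apply_moves:
  plan: [0, 0, -0.005, 0, 0, 0, -0.01, 0, 0, 0, -0.01, 0]

```text
t: 6.18
ee_pos: [0.5531, -0.0065, -0.021]
tool_rot: [0.989, -0.149, -0.0, 0.0]
ft_force: [-0.3, -0.4, 0.1]
gripper_width: 0.0545
```

Emit:
apply_moves:
  plan: [0, 0, 0, 0, 0, 0, 0, 0, 0, 0, 0, 0, 0, 0, 0, 0, 0, 0, 0, 0]
  fingers: -1
  newtons: 15

```text
t: 6.6
ee_pos: [0.5536, -0.0067, -0.0202]
tool_rot: [0.989, -0.149, 0.0, -0.0]
ft_force: [0.1, 0.1, 0.2]
gripper_width: 0.029
```

Emit:
apply_moves:
  plan: [0, 0, 0, 0, 0, 0, 0, 0]

```text
t: 6.77
ee_pos: [0.5536, -0.0067, -0.0202]
tool_rot: [0.989, -0.149, 0.0, -0.0]
ft_force: [0.3, -0.6, -0.2]
gripper_width: 0.0278
```

Gripped at 28 mm. I lift and carry it to the carton, turning it to lie along the carton's x.

Emit:
apply_moves:
  plan: [0, 0, 0.03, 0, -0.01, 0, 0.07, 0.1, -0.03, 0.01, 0.1, 0.2, -0.06, 0.03, 0.12, 0.32, -0.08, 0.06, 0.13, 0.44]

```text
t: 7.18
ee_pos: [0.4733, 0.0512, 0.1123]
tool_rot: [0.998, 0.07, 0.002, -0.0]
ft_force: [0.6, 1.8, -1.0]
gripper_width: 0.0275
```

Emit:
apply_moves:
  plan: [0, 0.03, 0, 0.12, 0.005, 0.06, 0, 0.24, 0.01, 0.09, 0, 0.36, 0.012, 0.12, 0, 0.48, 0.012, 0.14, 0, 0.6]

```text
t: 7.6
ee_pos: [0.4853, 0.1965, 0.1097]
tool_rot: [0.931, 0.365, 0.0, -0.0]
ft_force: [0.9, 0.2, -0.6]
gripper_width: 0.0278
```

Emit:
apply_moves:
  plan: [0, 0.01, 0, 0.12, 0, 0.02, 0, 0.24, 0, 0.02, 0, 0.36, 0, 0.02, 0, 0.48, 0, 0.02, 0, 0.6]

```text
t: 8.02
ee_pos: [0.4853, 0.2134, 0.1095]
tool_rot: [0.782, 0.623, -0.0, 0.0]
ft_force: [0.7, -0.3, -0.8]
gripper_width: 0.0276
```

Emit:
apply_moves:
  plan: [0, 0, -0.03, 0.04, 0, 0, -0.06, 0.04, 0, 0, -0.09, 0.04, 0, 0, -0.11, 0.04, 0, 0, -0.11, 0.04]

```text
t: 8.43
ee_pos: [0.4825, 0.2117, -0.0043]
tool_rot: [0.771, 0.637, -0.003, -0.0]
ft_force: [-0.7, -0.2, -0.1]
gripper_width: 0.0273
```

```bash
python3 look.py 6 260 160
```

```text
8.5333 [ 4.853e-01  2.130e-01 -3.000e-04] 0.027643232476166797 [ 0.04 -0.09 -0.44]
```

View pics/v6.png

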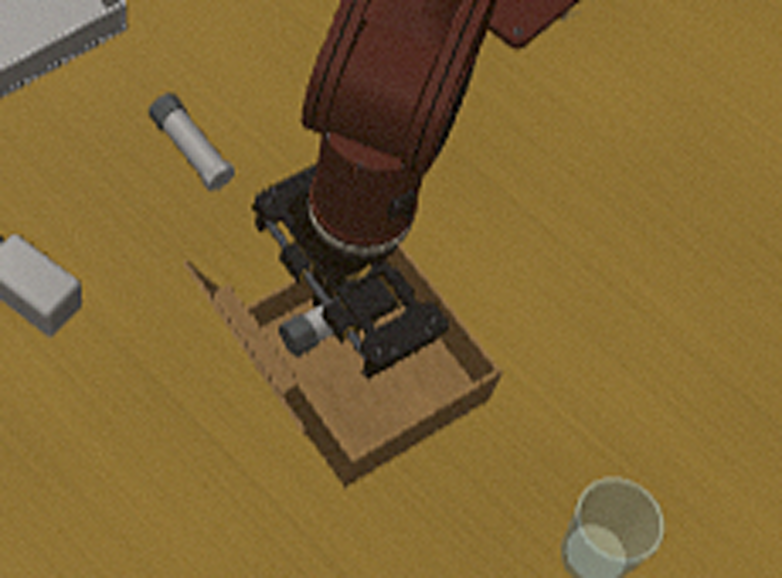

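Emit:
apply_moves:
  plan: [0.001, 0.007, 0, 0, 0.001, 0.007, -0.006, 0, 0.001, 0.007, -0.011, 0, 0.001, 0.007, -0.015, 0, 0.001, 0.007, -0.015, 0]

```text
t: 8.95
ee_pos: [0.486, 0.2201, -0.016]
tool_rot: [0.771, 0.637, -0.0, -0.0]
ft_force: [-0.8, -0.3, -0.2]
gripper_width: 0.0275
```

Emit:
apply_moves:
  plan: [0, 0, 0, 0, 0, 0, 0, 0, 0, 0, 0, 0, 0, 0, 0, 0]
  fingers: -0.1

```text
t: 9.28
ee_pos: [0.4867, 0.2203, -0.0151]
tool_rot: [0.771, 0.636, 0.0, 0.0]
ft_force: [0.5, 0.0, 1.0]
gripper_width: 0.0381
```

Emit:
apply_moves:
  plan: [0, 0, 0.03, 0, 0, 0, 0.06, 0, 0, 0, 0.09, 0, 0, 0, 0.12, 0, 0, 0, 0.13, 0]

```text
t: 9.7
ee_pos: [0.4885, 0.2212, 0.1193]
tool_rot: [0.771, 0.636, 0.003, 0.0]
ft_force: [0.8, -0.2, 0.1]
gripper_width: 0.0391
```

Emit:
apply_moves:
  plan: [-0.01, -0.03, 0, -0.12, -0.02, -0.07, 0, -0.24, -0.03, -0.11, 0, -0.36, -0.038, -0.15, 0, -0.48, -0.038, -0.19, 0, -0.6]
  fingers: 0.25

```text
t: 10.12
ee_pos: [0.4467, 0.0288, 0.1144]
tool_rot: [0.926, 0.378, -0.0, -0.001]
ft_force: [0.9, -1.3, -0.7]
gripper_width: 0.0533
```

Emit:
apply_moves:
  plan: [0, -0.03, 0, -0.12, 0, -0.05, 0, -0.24, 0, -0.053, 0, -0.36, 0, -0.053, -0.02, -0.48, 0, -0.053, -0.04, -0.6]

```text
t: 10.53
ee_pos: [0.4495, -0.0232, 0.075]
tool_rot: [0.996, 0.086, 0.002, -0.0]
ft_force: [-1.0, 0.2, 0.0]
gripper_width: 0.0541
```

```bash
python3 look.py 7 260 130;  python3 - <<'E'
from h import *
z=np.load('pics/s7.npz');P=pts('scene',z['d']);H=P[...,2]
for nm,(a,b,c,e) in {'near':(.36,.52,-.1,.06),'carton':(.43,.56,.19,.32)}.items():
    hsv=cv2.cvtColor(z['p'],cv2.COLOR_RGB2HSV)
    m=((P[...,0]>a)&(P[...,0]<b)&(P[...,1]>c)&(P[...,1]<e)&(H>.012)&(H<.04)&(hsv[...,1]<45)).astype(np.uint8)
    print(nm,m.sum(),cv2.minAreaRect(P[m>0][:,:2].astype(np.float32)),np.percentile(H[m>0],95))
E
```

```text
10.6333 [ 0.4463 -0.0231  0.0724] 0.05422918916552125 [-0.47  0.14 -0.29]
near 179 ((0.4501280188560486, -0.012165721505880356), (0.08978831768035889, 0.029469816014170647), 81.75544738769531) 0.033567570617355595
carton 296 ((0.4873495101928711, 0.22122105956077576), (0.02976231463253498, 0.10518740862607956), 78.5675048828125) 0.037834728099607556
```

View pics/v7.png

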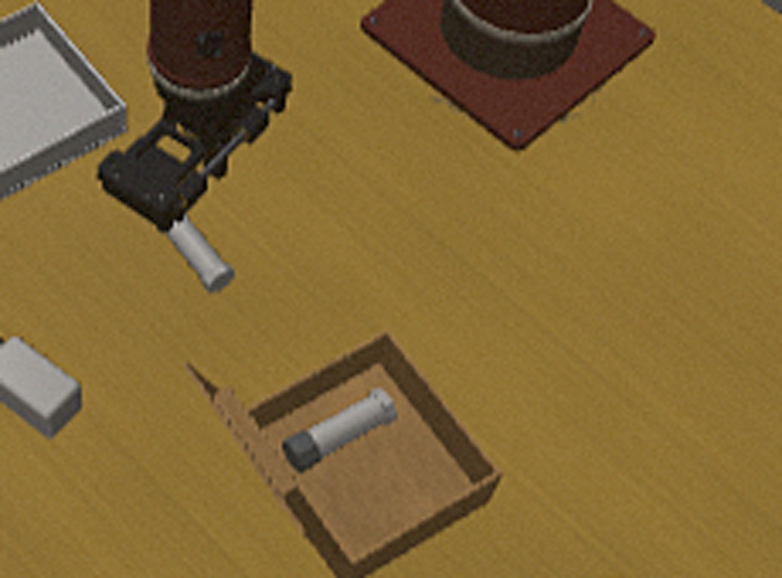

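The first tube lies flat in the carton at (340,430). Next I go down on the near tube.

Emit:
apply_moves:
  plan: [0.002, 0.001, 0, -0.12, 0.002, 0.001, 0, -0.24, 0.002, 0.001, -0.03, -0.321, 0.002, 0.001, -0.06, -0.321, 0.002, 0.001, -0.08, -0.321]

```text
t: 11.05
ee_pos: [0.4504, -0.0214, -0.0062]
tool_rot: [0.998, -0.068, -0.0, -0.0]
ft_force: [0.5, -0.8, -0.7]
gripper_width: 0.0546
```

Emit:
apply_moves:
  plan: [0, 0, -0.007, 0, 0, 0, -0.013, 0, 0, 0, -0.013, 0]

```text
t: 11.3
ee_pos: [0.4506, -0.0216, -0.0182]
tool_rot: [0.998, -0.069, -0.0, 0.0]
ft_force: [1.2, -0.0, 0.9]
gripper_width: 0.0544
```

Emit:
apply_moves:
  plan: [0, 0, 0, 0, 0, 0, 0, 0, 0, 0, 0, 0, 0, 0, 0, 0, 0, 0, 0, 0]
  fingers: -1

```text
t: 11.72
ee_pos: [0.4508, -0.0216, -0.0178]
tool_rot: [0.998, -0.07, 0.0, -0.0]
ft_force: [-0.1, -0.2, 0.9]
gripper_width: 0.0287
```

Emit:
apply_moves:
  plan: [0, 0, 0, 0, 0, 0, 0, 0]

```text
t: 11.88
ee_pos: [0.4508, -0.0216, -0.0179]
tool_rot: [0.998, -0.07, 0.0, -0.0]
ft_force: [-1.2, 0.5, 7.3]
gripper_width: 0.0274
```

Emit:
apply_moves:
  plan: [0, 0, 0.03, 0, 0, 0, 0.07, 0.1, 0, 0.01, 0.1, 0.22, 0.003, 0.03, 0.12, 0.34, 0.006, 0.06, 0.13, 0.46]

```text
t: 12.3
ee_pos: [0.4581, 0.0372, 0.1149]
tool_rot: [0.987, 0.16, 0.002, -0.0]
ft_force: [1.2, 0.4, -0.4]
gripper_width: 0.0275
```

Emit:
apply_moves:
  plan: [0.008, 0.035, 0, 0.12, 0.015, 0.07, 0, 0.24, 0.022, 0.105, 0, 0.36, 0.029, 0.14, 0, 0.48, 0.035, 0.175, 0, 0.6]

```text
t: 12.72
ee_pos: [0.4915, 0.2151, 0.1115]
tool_rot: [0.895, 0.446, -0.0, -0.0]
ft_force: [0.3, -0.3, -0.3]
gripper_width: 0.0276
```

Emit:
apply_moves:
  plan: [0.005, 0.03, 0, 0.12, 0.008, 0.06, 0, 0.24, 0.008, 0.08, 0, 0.36, 0.008, 0.08, 0, 0.46, 0.008, 0.08, 0, 0.46]

```text
t: 13.13
ee_pos: [0.4989, 0.2945, 0.111]
tool_rot: [0.769, 0.639, -0.001, 0.0]
ft_force: [0.2, -0.7, -0.8]
gripper_width: 0.0276
```

Emit:
apply_moves:
  plan: [0, 0, -0.03, 0, 0, 0, -0.06, 0, 0, 0, -0.09, 0, 0, 0, -0.115, 0, 0, 0, -0.124, 0]

```text
t: 13.55
ee_pos: [0.4976, 0.2906, -0.0156]
tool_rot: [0.773, 0.634, -0.003, 0.0]
ft_force: [-5.9, -7.1, 23.2]
gripper_width: 0.0278
```

Emit:
apply_moves:
  plan: [0, 0, 0, 0, 0, 0, 0, 0]

```text
t: 13.72
ee_pos: [0.4998, 0.2925, -0.012]
tool_rot: [0.773, 0.635, -0.0, 0.0]
ft_force: [-1.0, -0.1, 0.5]
gripper_width: 0.0275
```

Emit:
apply_moves:
  plan: [0, 0, 0, 0, 0, 0, 0, 0, 0, 0, 0, 0, 0, 0, 0, 0]
  fingers: -0.1

```text
t: 14.05
ee_pos: [0.4999, 0.2936, -0.0116]
tool_rot: [0.772, 0.636, 0.001, -0.0]
ft_force: [-0.8, 0.1, -0.3]
gripper_width: 0.0384
```

Emit:
apply_moves:
  plan: [0, 0, 0.03, 0, 0, 0, 0.06, 0, 0, 0, 0.1, 0, 0, 0, 0.14, 0, 0, 0, 0.18, 0]

```text
t: 14.47
ee_pos: [0.4992, 0.293, 0.1699]
tool_rot: [0.772, 0.636, 0.0, 0.0]
ft_force: [1.4, 1.1, -0.8]
gripper_width: 0.0392
```

```bash
python3 look.py 8 260 130;  python3 - <<'E'
from h import *
z=np.load('pics/s8.npz');P=pts('scene',z['d']);H=P[...,2]
hsv=cv2.cvtColor(z['p'],cv2.COLOR_RGB2HSV)
m=((P[...,0]>.58)&(P[...,0]<.75)&(P[...,1]>-.12)&(P[...,1]<.1)&(H>.012)&(H<.06)&(hsv[...,1]<60)).astype(np.uint8)
print(m.sum(),cv2.minAreaRect(P[m>0][:,:2].astype(np.float32)))
m&=(H>.04).astype(np.uint8);print(m.sum(),cv2.minAreaRect(P[m>0][:,:2].astype(np.float32)))
z=np.load('pics/top0.npz');P=pts('top',z['d']);H=P[...,2]
m=((P[...,0]>.58)&(P[...,0]<.75)&(P[...,1]>-.12)&(P[...,1]<.1)&(H>.042)&(H<.06)).astype(np.uint8)
print(m.sum(),cv2.minAreaRect(P[m>0][:,:2].astype(np.float32)))
E
```

```text
14.5667 [0.5028 0.2953 0.1753] 0.03898315653047207 [ 0.4   0.29 -0.3 ]
564 ((0.6709712743759155, -0.012424781918525696), (0.04751534387469292, 0.1165274903178215), 8.099886894226074)
408 ((0.6710478067398071, -0.012036915868520737), (0.04743030294775963, 0.11337994039058685), 8.619478225708008)
420 ((0.6708953976631165, -0.014262542128562927), (0.04801978915929794, 0.11430076509714127), 8.444206237792969)
```

View pics/v8.png

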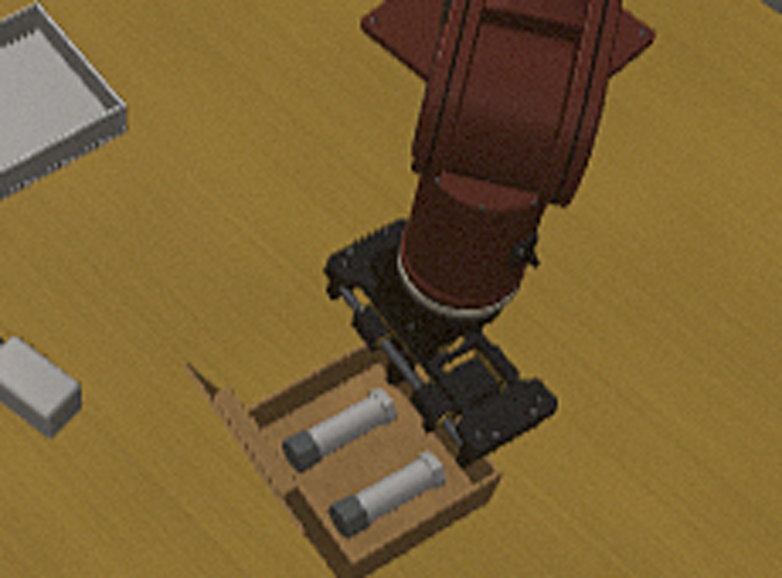

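Both tubes lie flat at (340,430) and (388,493). Next I close the lid: fingers shut, over the lid, and down behind it.

Emit:
apply_moves:
  plan: [0, 0, 0.03, 0, 0, 0, 0.06, 0, 0.03, -0.012, 0.065, 0, 0.07, -0.028, 0.065, 0, 0.11, -0.044, 0.065, 0]
  fingers: -1

```text
t: 14.98
ee_pos: [0.608, 0.2511, 0.2341]
tool_rot: [0.771, 0.637, 0.001, -0.0]
ft_force: [0.8, 0.2, 0.1]
gripper_width: 0.0138
```

Emit:
apply_moves:
  plan: [0.038, -0.014, 0, 0, 0.076, -0.028, 0, 0, 0.09, -0.032, 0, 0, 0.09, -0.032, -0.02, 0]

```text
t: 15.32
ee_pos: [0.7017, 0.2148, 0.2146]
tool_rot: [0.773, 0.634, 0.002, 0.002]
ft_force: [1.0, 0.1, 0.5]
gripper_width: 0.0003
```

```bash
python3 look.py 9 220 130
```

```text
15.4167 [0.6961 0.2171 0.2087] 0.0004428333008701608 [ 0.28  0.39 -0.82]
```

View pics/v9.png

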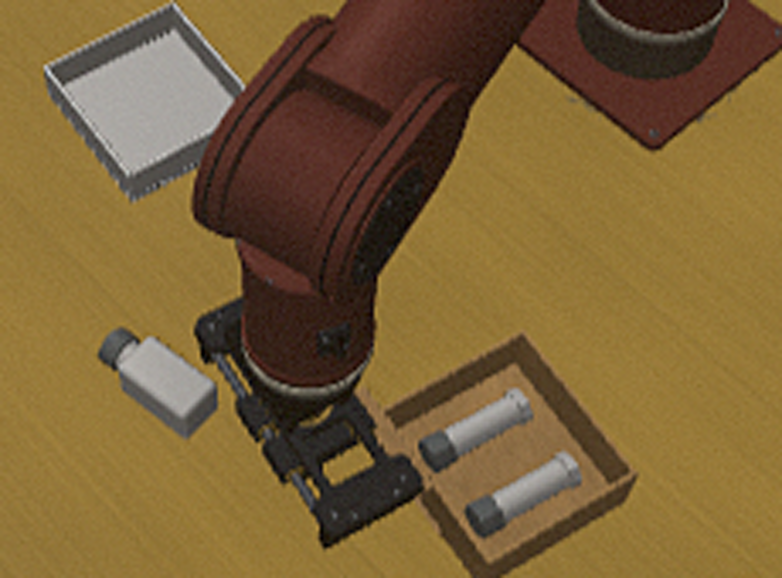

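Emit:
apply_moves:
  plan: [0, 0, -0.035, 0, 0, 0, -0.07, 0, -0.02, 0.004, -0.07, 0, -0.04, 0.007, -0.07, 0, -0.055, 0.01, -0.07, 0]

```text
t: 15.83
ee_pos: [0.6396, 0.2293, 0.1423]
tool_rot: [0.771, 0.637, -0.001, -0.001]
ft_force: [1.1, 0.4, 1.4]
gripper_width: -0.0
```

Emit:
apply_moves:
  plan: [-0.015, 0.003, 0, 0, -0.03, 0.005, 0, 0, -0.045, 0.008, 0, 0, -0.06, 0.011, 0, 0, -0.075, 0.013, 0, 0]

```text
t: 16.25
ee_pos: [0.5656, 0.2424, 0.1436]
tool_rot: [0.771, 0.637, 0.001, -0.0]
ft_force: [0.8, -0.0, 0.1]
gripper_width: 0.0004
```

```bash
python3 look.py 10 220 130
```

```text
16.35 [0.5645 0.2432 0.1437] 0.00042192930950815547 [ 0.51 -0.06  0.82]
```

View pics/v10.png

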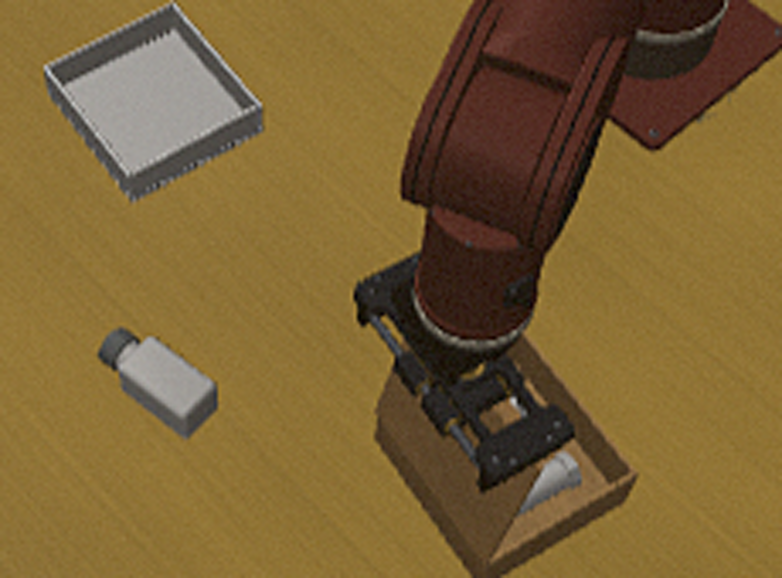

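The lid is past upright and following. I continue along the arc.

Emit:
apply_moves:
  plan: [-0.022, 0.004, -0.003, 0, -0.042, 0.008, -0.012, 0, -0.062, 0.011, -0.023, 0, -0.084, 0.015, -0.04, 0, -0.106, 0.019, -0.058, 0]

```text
t: 16.77
ee_pos: [0.4611, 0.2609, 0.0853]
tool_rot: [0.772, 0.636, 0.001, 0.0]
ft_force: [0.0, 0.5, 0.1]
gripper_width: 0.0003
```

Emit:
apply_moves:
  plan: [-0.01, 0.002, -0.01, 0, -0.02, 0.004, -0.02, 0, -0.028, 0.005, -0.028, 0, -0.028, 0.005, -0.032, 0]

```text
t: 17.1
ee_pos: [0.4315, 0.2657, 0.052]
tool_rot: [0.771, 0.637, -0.001, -0.0]
ft_force: [0.0, 0.7, 0.1]
gripper_width: 0.0002
```

```bash
python3 look.py 11 220 130
```

```text
17.2 [0.4331 0.2652 0.0525] 0.0006004525197739549 [ 0.18 -0.54  0.31]
```

View pics/v11.png

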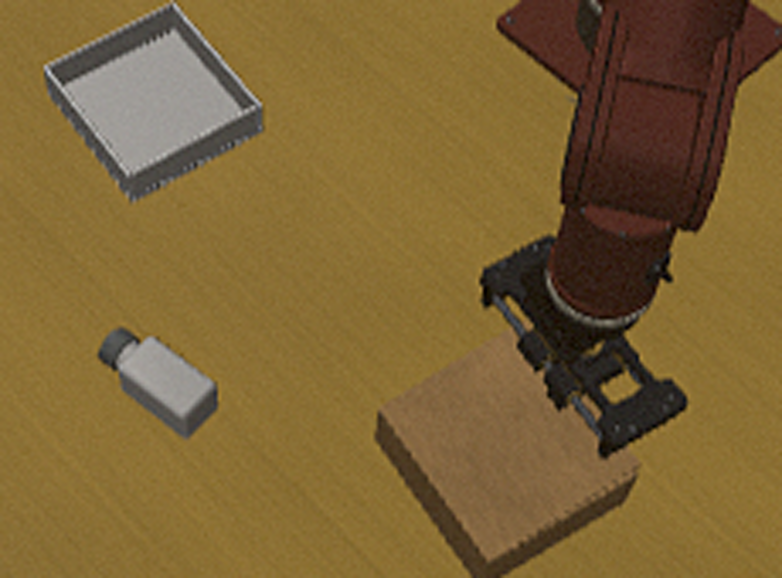

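The lid is nearly flat, and I press its edge down to tuck the tab.

Emit:
apply_moves:
  plan: [0, 0, -0.006, 0, 0, 0, -0.012, 0, 0, 0, -0.014, 0]

```text
t: 17.45
ee_pos: [0.4332, 0.265, 0.038]
tool_rot: [0.772, 0.636, -0.0, 0.0]
ft_force: [0.4, -0.0, 0.2]
gripper_width: 0.0005
```

Emit:
apply_moves:
  plan: [0, 0, -0.002, 0, 0, 0, -0.003, 0, 0, 0, -0.003, 0]

```text
t: 17.7
ee_pos: [0.4331, 0.2651, 0.0363]
tool_rot: [0.772, 0.636, -0.0, -0.0]
ft_force: [-2.9, -3.6, 8.3]
gripper_width: 0.0003
```

```bash
python3 look.py 12 220 130
python3 - <<'E'
from h import *
z=np.load('pics/s12.npz');P=pts('scene',z['d'])
c,s=np.cos(-.182),np.sin(-.182);d=P-np.array([.493,.256,0]);X=c*d[...,0]+s*d[...,1];Y=-s*d[...,0]+c*d[...,1]
m=(abs(X)<.075)&(abs(Y)<.08)&(P[...,2]>.04)&(P[...,2]<.11)&(z['p'].max(-1)>75)
A=np.c_[X[m],Y[m],np.ones(m.sum())];r=np.linalg.lstsq(A,P[...,2][m],rcond=None);print(m.sum(),r[0])
E
```

```text
17.8 [0.4332 0.2652 0.0364] 0.0005716024048576132 [-2.89 -2.77  8.68]
2202 [-1.88891675e-05  9.50104409e-04  6.43777425e-02]
```

Contact came at a reported z of 0.037, so the offset is 27 mm. The lid plane is flat at 0.0644, so it is shut. Next is the bottle.

Emit:
apply_moves:
  plan: [0, 0, 0.03, 0, 0, 0, 0.07, 0, 0.02, -0.03, 0.09, -0.12, 0.04, -0.06, 0.09, -0.24, 0.06, -0.09, 0.09, -0.36]
  fingers: 0.6

```text
t: 18.22
ee_pos: [0.4946, 0.175, 0.1277]
tool_rot: [0.874, 0.486, 0.002, -0.0]
ft_force: [0.5, 0.4, -0.8]
gripper_width: 0.0264
```

Emit:
apply_moves:
  plan: [0.027, -0.026, 0, -0.12, 0.054, -0.052, 0, -0.24, 0.081, -0.078, 0, -0.36, 0.108, -0.104, 0, -0.48, 0.135, -0.13, 0, -0.6]

```text
t: 18.63
ee_pos: [0.6292, 0.0439, 0.1258]
tool_rot: [0.979, 0.205, 0.0, 0.0]
ft_force: [-0.4, 0.2, -0.5]
gripper_width: 0.0592
```

```bash
python3 look.py 13 220 130
python3 - <<'E'
from h import *
z=np.load('pics/s13.npz');P=pts('scene',z['d'])
c,s=np.cos(-.182),np.sin(-.182);d=P-np.array([.493,.256,0]);X=c*d[...,0]+s*d[...,1];Y=-s*d[...,0]+c*d[...,1]
m=(abs(X)<.075)&(abs(Y)<.08)&(P[...,2]>.04)&(P[...,2]<.11)&(z['p'].max(-1)>75)
A=np.c_[X[m],Y[m],np.ones(m.sum())];r=np.linalg.lstsq(A,P[...,2][m],rcond=None);print(m.sum(),r[0])
s=robot.get_state();print(2*np.arctan2(s['tool_rot'][1],s['tool_rot'][0]))
E
```

```text
18.7333 [0.6308 0.0387 0.1253] 0.06567714861734457 [ 0.45 -1.41 -0.38]
2433 [-0.00035615  0.00051419  0.06444966]
0.4071158242177401
```

View pics/v13.png

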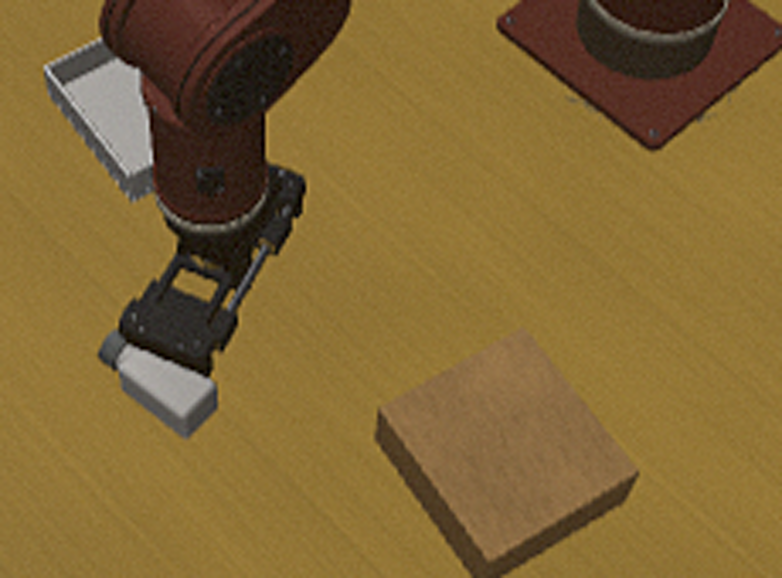

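The lid stays flat and closed at about (505,440). I line up over the bottle.

Emit:
apply_moves:
  plan: [0.02, -0.02, 0, -0.12, 0.038, -0.038, 0, -0.264, 0.038, -0.038, -0.02, -0.264, 0.038, -0.038, -0.05, -0.264, 0.038, -0.038, -0.065, -0.264]

```text
t: 19.15
ee_pos: [0.6647, 0.0074, 0.0576]
tool_rot: [0.997, 0.077, -0.001, 0.0]
ft_force: [-0.5, 0.9, -0.6]
gripper_width: 0.0697
```

Emit:
apply_moves:
  plan: [0, 0, 0, 0, 0, 0, 0, 0]

```text
t: 19.32
ee_pos: [0.6653, 0.0077, 0.0602]
tool_rot: [0.997, 0.078, -0.001, 0.0]
ft_force: [0.3, -0.0, 0.1]
gripper_width: 0.0693
```

Emit:
apply_moves:
  plan: [0.0035, -0.005, 0, -0.012, 0.0035, -0.005, -0.025, -0.012, 0.0035, -0.005, -0.05, -0.012, 0.0035, -0.005, -0.07, -0.012, 0.0035, -0.005, -0.077, -0.012]

```text
t: 19.73
ee_pos: [0.6689, 0.0023, -0.0176]
tool_rot: [0.997, 0.071, -0.001, -0.0]
ft_force: [-0.4, 0.4, 0.8]
gripper_width: 0.0697
```

Emit:
apply_moves:
  plan: [0, 0, 0, 0, 0, 0, 0, 0, 0, 0, 0, 0, 0, 0, 0, 0, 0, 0, 0, 0]
  fingers: -1
  newtons: 15

```text
t: 20.15
ee_pos: [0.6705, 0.0023, -0.0146]
tool_rot: [0.997, 0.071, 0.001, -0.0]
ft_force: [-0.4, -1.2, 5.2]
gripper_width: 0.0478
```

Emit:
apply_moves:
  plan: [0, 0, 0, 0, 0, 0, 0, 0]

```text
t: 20.32
ee_pos: [0.6704, 0.0023, -0.0147]
tool_rot: [0.997, 0.071, 0.001, -0.0]
ft_force: [-0.8, -1.1, 7.0]
gripper_width: 0.0477
```

Emit:
apply_moves:
  plan: [0, 0, 0.02, 0, 0, 0, 0.05, 0, 0, 0, 0.08, 0, 0, 0, 0.11, 0, 0, 0, 0.13, 0]

```text
t: 20.73
ee_pos: [0.6704, 0.0021, 0.1173]
tool_rot: [0.997, 0.071, 0.002, -0.0]
ft_force: [1.4, 0.1, -0.4]
gripper_width: 0.0476
```

```bash
python3 look.py 14 220 100
```

```text
20.8333 [0.6719 0.0021 0.1185] 0.047617053051518296 [ 0.3   0.05 -0.68]
```

View pics/v14.png

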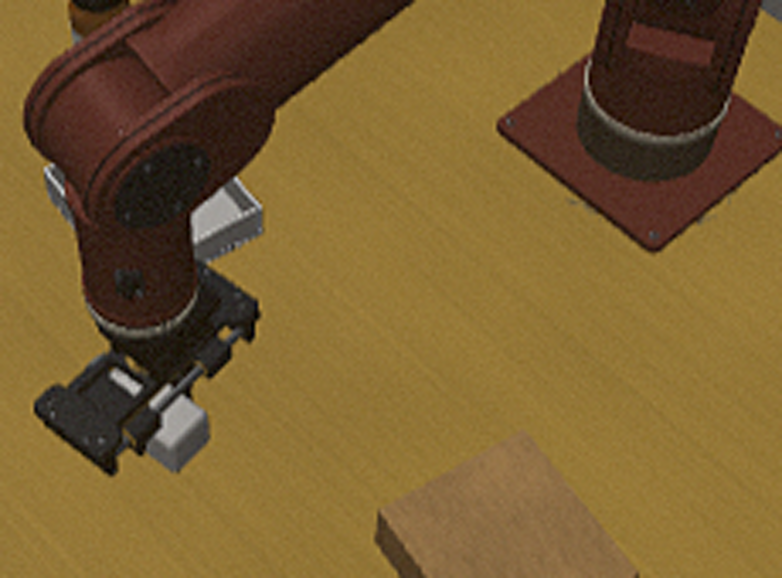

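The bottle is held, visible at (180,430). I carry it to the tray.

Emit:
apply_moves:
  plan: [-0.026, -0.032, 0, -0.07, -0.052, -0.064, 0, -0.14, -0.078, -0.096, 0, -0.21, -0.104, -0.128, 0, -0.27, -0.128, -0.16, 0, -0.27]

```text
t: 21.25
ee_pos: [0.5392, -0.1587, 0.1129]
tool_rot: [0.998, -0.065, -0.001, -0.0]
ft_force: [0.9, -1.5, -0.3]
gripper_width: 0.048
```

```bash
python3 look.py 15 170 50
```

```text
21.35 [ 0.5366 -0.1643  0.1135] 0.047783350364072864 [-0.68 -0.2  -0.57]
```

View pics/v15.png

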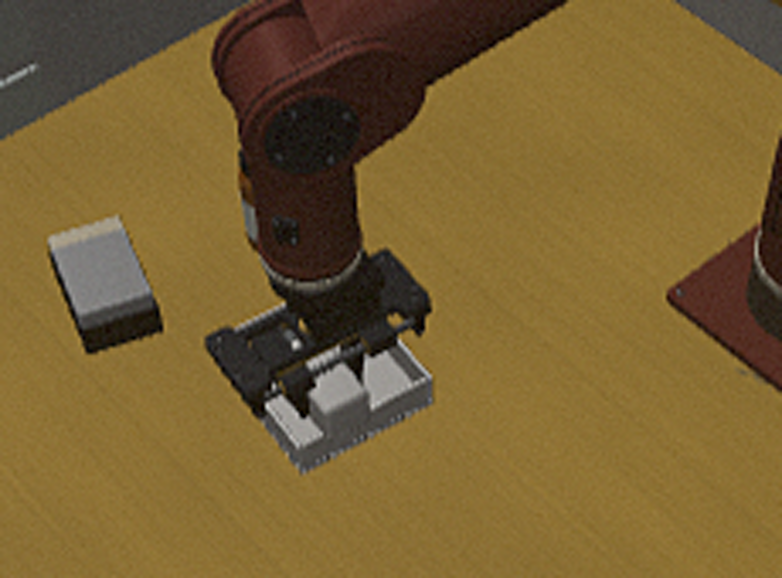

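Emit:
apply_moves:
  plan: [-0.02, -0.026, 0, 0, -0.04, -0.052, 0, 0, -0.06, -0.078, 0, 0, -0.07, -0.093, 0, 0, -0.07, -0.093, 0, 0]

```text
t: 21.77
ee_pos: [0.4682, -0.2545, 0.1135]
tool_rot: [0.998, -0.066, -0.0, 0.0]
ft_force: [-0.0, -0.9, -1.0]
gripper_width: 0.0479
```

Emit:
apply_moves:
  plan: [0, 0, -0.02, 0, 0, 0, -0.05, 0, 0, 0, -0.08, 0, 0, 0, -0.1, 0, 0, 0, -0.11, 0]

```text
t: 22.18
ee_pos: [0.4698, -0.2492, 0.0006]
tool_rot: [0.998, -0.063, -0.002, -0.0]
ft_force: [-1.2, 0.8, -0.7]
gripper_width: 0.0479
```

```bash
python3 look.py 16 170 50
```

```text
22.2833 [ 0.4703 -0.2498  0.002 ] 0.04733144886542998 [-0.31 -0.42 -0.3 ]
```

View pics/v16.png

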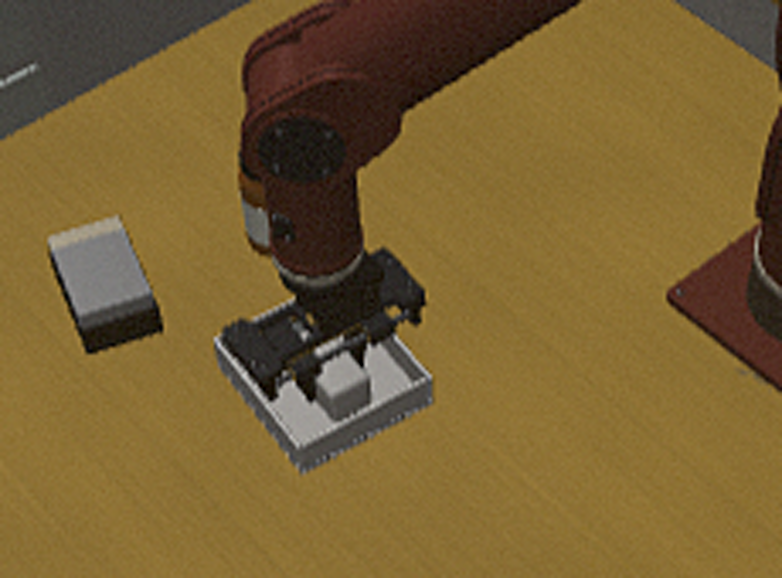

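Emit:
apply_moves:
  plan: [-0.002, -0.003, -0.005, 0, -0.002, -0.003, -0.009, 0, -0.002, -0.003, -0.011, 0, -0.002, -0.003, -0.011, 0]

```text
t: 22.62
ee_pos: [0.4697, -0.2537, -0.007]
tool_rot: [0.998, -0.064, 0.0, -0.0]
ft_force: [0.6, 0.4, -0.2]
gripper_width: 0.0477
```

Emit:
apply_moves:
  plan: [0, 0, 0, 0, 0, 0, 0, 0, 0, 0, 0, 0, 0, 0, 0, 0, 0, 0, 0, 0]
  fingers: 0.6

```text
t: 23.03
ee_pos: [0.4695, -0.2537, -0.0072]
tool_rot: [0.998, -0.063, 0.0, 0.0]
ft_force: [-0.4, -0.6, 0.5]
gripper_width: 0.0675
```

Emit:
apply_moves:
  plan: [0, 0, 0.03, 0, 0, 0, 0.06, 0, 0, 0, 0.1, 0, 0, 0, 0.13, 0, 0, 0, 0.16, 0]

```text
t: 23.45
ee_pos: [0.4693, -0.2539, 0.1546]
tool_rot: [0.998, -0.064, 0.0, 0.0]
ft_force: [1.6, -0.5, -0.3]
gripper_width: 0.0697
```

Emit:
apply_moves:
  plan: [0.02, 0.04, 0, 0, 0.04, 0.08, 0, 0, 0.05, 0.12, 0, 0, 0.05, 0.16, 0, 0, 0.05, 0.2, 0, 0]

```text
t: 23.87
ee_pos: [0.5196, -0.0539, 0.1528]
tool_rot: [0.998, -0.064, 0.0, 0.0]
ft_force: [1.0, -0.6, 0.2]
gripper_width: 0.0696
```

```bash
python3 look.py 17 170 70
python3 - <<'E'
from h import *
def fr(P,o,y):
    c,s=np.cos(y),np.sin(y);d=P-np.array([*o,0]);return c*d[...,0]+s*d[...,1],-s*d[...,0]+c*d[...,1]
for n,f in(('scene','s17'),('top','t17')):
    z=np.load(f'pics/{f}.npz');P=pts(n,z['d']);H=P[...,2]
    X,Y=fr(P,(.493,.256),-.182)
    m=(abs(X)<.075)&(abs(Y)<.08)&(H>.04)&(H<.11)&(z['p'].max(-1)>75)
    if m.sum()>50: print(n,'lid',m.sum(),np.linalg.lstsq(np.c_[X[m],Y[m],np.ones(m.sum())],H[m],rcond=None)[0].round(4))
    X,Y=fr(P,(.465,-.27),-.128)
    m=(abs(X)<.07)&(abs(Y)<.075)&(H>.03)&(H<.1)
    if m.sum()>50: print('bottle',m.sum(),cv2.minAreaRect(np.c_[X[m],Y[m]].astype(np.float32)),np.percentile(H[m],[5,50,95]))
    for nm,a in dict(tip=(.569,-.508),jar=(.374,-.46),beaker=(.471,.51)).items():
        m=(np.hypot(P[...,0]-a[0],P[...,1]-a[1])<.1)&(H>.02)&(H<.14); print(nm,P[m].mean(0).round(3),cv2.minAreaRect(P[m][:,:2].astype(np.float32))[0])
E
```

```text
23.9667 [ 0.5196 -0.0477  0.1523] 0.06931533067060298 [-0.06 -0.44 -0.61]
scene lid 2428 [0.0003 0.0009 0.0644]
bottle 258 ((0.0037307683378458023, -0.008797276765108109), (0.047749608755111694, 0.10185547918081284), 2.919720411300659) [0.03756127 0.05140492 0.05791148]
tip [ 0.575 -0.496  0.056] (0.5691208243370056, -0.5077996253967285)
jar [ 0.383 -0.45   0.092] (0.37764984369277954, -0.45906683802604675)
beaker [0.467 0.51  0.063] (0.4707491099834442, 0.5094953775405884)
top lid 2781 [ 0.001  -0.0004  0.0643]
bottle 619 ((0.0030549895018339157, 0.0011259503662586212), (0.11571080982685089, 0.04846120625734329), 89.92695617675781) [0.03794282 0.05110957 0.05661148]
tip [ 0.565 -0.504  0.057] (0.5695961117744446, -0.5095313787460327)
jar [ 0.371 -0.452  0.104] (0.3725893497467041, -0.460536390542984)
beaker [0.473 0.513 0.064] (0.47165346145629883, 0.5088376402854919)
```

View pics/v17.png

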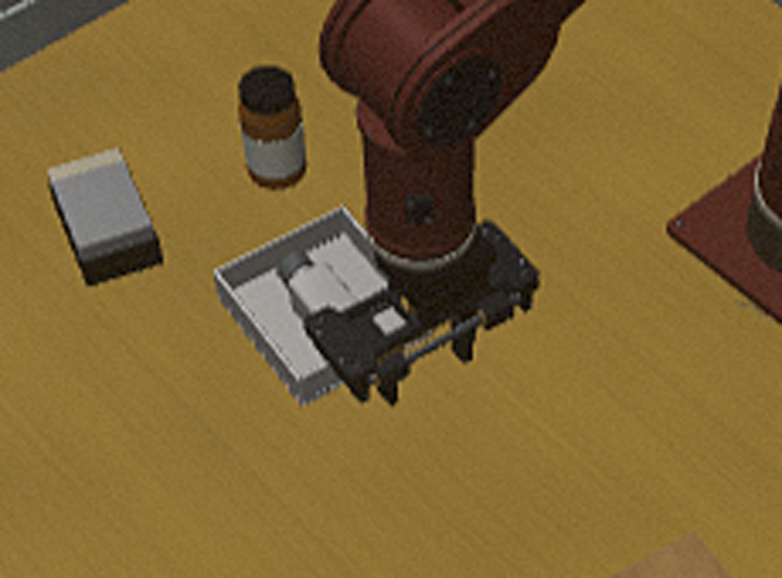

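View pics/s17.png

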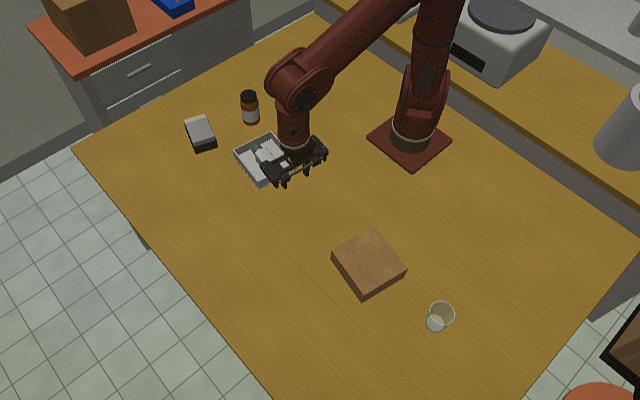

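The bottle lies flat in the tray (top near 0.052), the lid is flat at 0.064, the bystanders have not moved, and the arm is clear. I hand in now.

Emit:
apply_moves:
  plan: [0, 0, 0, 0, 0, 0, 0, 0, 0, 0, 0, 0]

```text
t: 24.22
ee_pos: [0.5193, -0.0573, 0.1528]
tool_rot: [0.998, -0.065, 0.0, 0.0]
ft_force: [-0.8, -0.4, 0.2]
gripper_width: 0.0694
```

```bash
python3 -c "
from plant import robot
s=robot.get_state();print(s['t'],s['ft_force'])
print(robot.hand_in())"
```

```text
24.2167 [-0.79381319 -0.37595226  0.2489024 ]
the job is handed in; nothing more can be done
None
```

I put both tubes flat in the carton, shut the lid, laid the bottle flat in the tray, and handed the job in at 24.2 s.

**Last checks**
- **Tubes:** both lay side by side on the carton floor, about 38 mm either side of the middle. I last saw them just before the lid closed.
- **Lid:** its plane is level within about 0.001 rad, with the top at 64 mm. It stayed there after I let go. I did not see the tab itself; the flat lid is the only sign that it is tucked in.
- **Bottle:** it lies level along the tray's y, well inside the walls, with its top about 51 mm above the bench.
- **Tip box, jar and beaker:** each is within about 4 mm of where it started, which is within measurement noise.
- **Arm:** it is clear of everything, with no contact force.

**What disagreed or failed**
- **Tool height:** the reported TCP was about 27 mm lower than the real fingertips. Depth images and the press on the lid both confirmed this.
- **First tube:** because of that, my first two tries at it failed without disturbing it. One also lifted before the fingers had finished closing. I then corrected every height by 27 mm.
- **Second tube:** the wrist force read 23 N for a moment as I lowered it, then dropped back to nothing.

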